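Pack coffee capsules down the dispenser tube

ROBOT

A 6-joint arm with a two-finger parallel gripper is mounted at the origin on the work surface. World frame = base frame: x ahead of the robot, y to its left, z up, the work surface at z = 0. Lengths are in m, angles in rad, forces in N, time in s.
With the tool pointing down it reaches from about 0.325 to 0.925 m from the base axis. Payload 3.1 kg.
Tool frame: the origin (TCP) lies midway between the tips of the shut fingers; the grasp point (between the pads) lies 19 mm behind it; z points along the fingers, y is the direction in which the jaws open and shut (so a half turn about z gives the same grasp; the last joint's range is limited). The gripper opens to 85 mm and grips with 20 to 120 N. Pads are 22 mm wide; open, the fingers measure 114 mm over their backs; the gripper's body (76 mm by 85 mm) begins 54 mm behind the grasp point. The pads swing forward as they close: fully open they stand 13 mm farther back than shut.
Start: joints at [1.203, 0.217, 1.613, -0, 1.311, -0.112], TCP at [0.158, 0.605, 0.231] pointing down, gripper open.
Joint ranges: [-2.75, 2.75], [-0.78, 2.1], [0.31, 2.55], [-1.13, 4.27], [0.13, 2.63], [-2.58, 2.58]. Speed limits (rad/s): [2.79, 2.79, 3.14, 3.14, 3.14, 3.14].

INTERFACE

Orientations are given as a unit quaternion [x, y, z, w].
In Python, from plant import r, eyes, finder gives the robot as it stands.
- The arm moves only by the tool jog_arm, never from a script. Its argument "moves" is a list of rows, each a list of 7 numbers: the turn, a rotation vector about the tool's x, y, z in degrees, then the shift along the tool's x, y, z in m, then the gripper command: -1 is shut, 1 is fully open, values between are in proportion. A call has exactly 5 rows; each row shifts and turns the commanded pose from where the row before left it, along the tool's axes as they then stand; what a row does not reach is not made up. A row lasts 1/10 s, in which the tool goes at most 50 mm and 8.59 degrees, less where a joint would pass 70% of its speed; a pose out of reach is approached as far as the arm can. A call is refused whole if a number of a shift passes 0.05 or a number of a turn 8.59, either way. A call with a gripper value outside its range is refused whole. The fingers move at their own pace and stop on an object; "newtons" is the grip in N (left out, the last holds). Time passes only in rows, so rows that do not move let the fingers close, or fill a call up. It gives the time, the measured TCP pose, the force and the opening at its end, in the units of the state.
- r.get_obs(): the state, without advancing time (a new reading comes with each control period).
- eyes.grab_frame(name): name is "scene" or "top" or "wrist"; returns a dict with "color" (480x640x3 uint8, blue, green, red), "fx", "fy", "cx", "cy" (pixels), "T" (4x4, takes a point from camera to world coordinates); the wrist camera has in their place "tool_from_camera" (4x4, takes a point from camera to tool coordinates, whose origin is the TCP and whose axes are the flange's). Camera axes: x right, y down, z forward; pixel columns grow to the right and rows downward; lengths in m; the calibration is good to about 2 mm. A picture is of the moment at which its call begins: read the wrist's pose just before it. There is no depth.
- r.finish_job(): hands the job in, once; it reports no verdict.
Trained networks look in a picture, given as the dict that the camera call returned (one of the last four; its "shot" number tells which), for a name from the list of things; names that differ only in an ending like _2 or _b are one class to them, and where a whole thing is asked for, a point or a joint stands for the part that bears it (a point fixed in the world has none). Each returns a list of dicts, best first, with "conf" (0 to 1); they miss things now and then, are a little off and sometimes report something else, mostly with a low value. They report only what shows in the picture. A call takes as long as a camera call. They do not tell look-alikes from the thing itself.
- finder.look_for(thing, picture): "position" ([x, y, z] in m, in the coordinates of the camera as it stood for that picture, good to about 4 mm: the middle of the surface that is visible of it).
The state is a dict: "time": time; "qpos": joint angles; "qd": joint speeds; "tau": joint torques, N m; "tcp_pos": TCP position; "eef_rot": TCP orientation; "wrist_force": force on the tool from outside, world axes, zero at the start; "ft_torque": the same for the moment, N m; "grip_width": finger opening in m.
Only numpy, scipy, OpenCV 4.12 (cv2) and the standard library are available. Lean on these libraries where they do the work, as an engineer would, in place of code of your own. Each camera call takes 0.05 s, during which the arm holds its last target. There are 200 camera calls.

TASK

Load the two tall coffee capsules into the clear upright tube, then take the packing rod from its stand and press them down with it until the stack bottoms out, pushing firmly against the stop. Put the rod back upright in its stand and leave everything else where it is.

Things in the scene. Friction and masses are not known exactly. Their poses are not given: they have to be found in the camera images.
- tall_a_center (a point): tall coffee capsule, bare aluminium, standing on the black bar mat at the start: total height 30 mm, round body 34 mm across, with a flange 39 mm across and 3 mm thick at its foot; 20 to 42 g. The point is its centre, 15 mm above its foot; z up its axis. One of two alike (tall_a, tall_b); either order in the tube is fine.
- tall_b_center (a point): tall coffee capsule, bare aluminium, standing on the black bar mat at the start: total height 30 mm, round body 34 mm across, with a flange 39 mm across and 3 mm thick at its foot; 20 to 42 g. The point is its centre, 15 mm above its foot; z up its axis. One of two alike (tall_a, tall_b); either order in the tube is fine.
- tube: clear plastic tube on a fixed round steel foot (90 mm across, 10 mm thick), open at the top, with a black follower disc inside. Origin under the foot's centre, on the table; z up the axis. Bore 43 mm, flaring over the top 18 mm to 56 mm; outside 49 mm, 62 mm at the rim. Inner floor 10 mm above the table. It can change places with the rod stand.
- tube_mouth (a point): centre of the tube's rim, 130 mm above the table
- follower (a joint): metres the black follower disc has slid down inside the tube: 0 = its upper face 66 mm below the rim; 0.046 = stopped on the tube's floor, 112 mm below; starts at 0 to 0.015. It drags on the wall: carries capsules without moving, slides under about 4 N and stays where left. With both capsules bottomed out the stack's top is 52 mm below the rim; a push over 12 N there is firm.
- rod_handle (a point): packing rod, upright in its stand at the start, 160 mm long, 130 to 210 g: from below, steel foot 32 mm across, 12 mm thick; shaft 16 mm across; stop collar 38 mm across at 96 to 102 mm; round dark wooden handle 28 mm across up to the top. The point is the middle of the handle, 131 mm above the foot's underside; z up. Fingers just above the collar bear on it when pushing.
- rod_foot (a point): centre of the underside of the rod's foot; z up the rod
- rodstand: fixed dark steel stand for the rod: round base 84 mm across, cup 50 mm tall, bore 40 mm, flaring over the top 15 mm to 54 mm; floor 8 mm above the table. Origin under its centre, on the table, z up.
- stand_floor (a point): centre of the stand's inner floor, 8 mm above the table, where the rod's foot rests
- wide_center (a point): bystander: wide squat capsule, bare aluminium, 56 mm across the flange and 22 mm tall, on the bar mat; the point is its centre, 11 mm up. It can stand in any of the mat's four places.
- short_center (a point): bystander: short capsule, bare aluminium, 39 mm across the flange like the tall ones but only 15 mm tall, on the bar mat; the point is its centre, 7.5 mm up. It can stand in any of the mat's four places.
- barmat: fixed black rubber bar mat, 250 x 230 mm (x, y), 4 mm thick; origin under its centre. The four capsules stand on it about 100 mm apart in a square.
- cup: bystander: empty clear cup, 80 mm across, 95 mm tall, origin under its centre
- jug: bystander: steel milk jug with a handle at its +y side, 84 mm across, 95 mm tall, origin under its centre
- tamper: bystander: dark steel tamper, 58 mm across, 80 mm tall, origin under its centre
There are look-alikes about, which are no part of the job. Leave any turquoise or yellow look-alike of the part that bears rod_handle alone. Leave any pink look-alike of the part that bears tall_a_center alone.

How it is judged:
By the outcome, as a careful person would: the job done as asked, in the order asked, and still so for the second after the job is handed in, with the robot touching nothing.
It also fails if it takes over 67 s, if anything falls off the work surface, if the arm or the gripper's body presses on something with over 40 N, if the wrist force passes 120 N, or if a joint passes its speed limit or range.

## Working session

There is one attempt and no reset: what is moved stays moved. The work goes in short steps, Python scripts to look and compute and a tool call to move; the robot and the scene stay as the last step left them, time stands still between calls to the robot, and variables do not carry over. Pictures are saved under pics/ and viewed, about 8 in all and at most 12, crops included, and the job is handed in when it is done.

Besides the shell and the picture viewer there is one more tool, called after ">>>" in YAML: its name, and indented under it one key for each argument. jog_arm: Moves the arm, as the interface text tells. Its arguments: {"type":"object","properties":{"moves":{"type":"array","items":{"type":"array","items":{"type":"number"}}},"newtons":{"type":"number"}},"required":["moves"]}

```bash
mkdir -p pics; ls; cat > h.py <<'E'
import numpy as np, cv2
from scipy.spatial.transform import Rotation as R
from plant import r, eyes, finder
def cam(name):
    o=r.get_obs(); f=eyes.grab_frame(name)
    if name=="wrist":
        T=np.eye(4);T[:3,:3]=R.from_quat(o["eef_rot"]).as_matrix();T[:3,3]=o["tcp_pos"]
        f["W"]=T@np.array(f["tool_from_camera"])
    else: f["W"]=np.array(f["T"])
    return f
def ray(f,u,v,z):
    d=f["W"][:3,:3]@[(u-f["cx"])/f["fx"],(v-f["cy"])/f["fy"],1]; o=f["W"][:3,3]
    return o+d*(z-o[2])/d[2]
def pix(f,p):
    c=np.linalg.inv(f["W"])@np.append(p,1); return [f["fx"]*c[0]/c[2]+f["cx"],f["fy"]*c[1]/c[2]+f["cy"]]
def look(f,things):
    for t in things:
        for d in finder.look_for(t,f):
            p=(f["W"]@np.append(d["position"],1))[:3]
            print(t,round(d["conf"],2),np.round(p,3),np.round(pix(f,p)))
E
python3 - <<'E'
from h import *
print(r.get_obs())
for n in ("top","scene"):
    f=cam(n); cv2.imwrite(f"pics/{n}0.png",f["color"]); print(n,f["fx"],f["cx"],np.round(f["W"],3).tolist())
    look(f,["tall_a_center","tube","rod_handle","rodstand","wide_center","short_center","barmat","cup","jug","tamper"])
E
```

```text
pics
{'time': 0.0, 'qpos': array([ 1.20284413e+00,  2.17781247e-01,  1.61494850e+00, -3.82056707e-06,
        1.31127891e+00, -1.12227017e-01]), 'qd': array([-1.86788570e-03, -3.33274093e-05,  1.42718340e-03,  7.09382850e-05,
       -1.71818136e-03, -1.83471772e-03]), 'tau': array([-1.03214352e-03, -3.96828675e+01, -3.03858984e+01, -2.38781049e-04,
        9.58209304e-03, -6.73844639e-06]), 'tcp_pos': array([0.15779136, 0.60390692, 0.22994396]), 'eef_rot': array([ 1.27513894e-01,  9.91836049e-01, -1.17379211e-03, -2.85457791e-04]), 'wrist_force': array([-0.39123188,  0.84669248,  0.75107616]), 'ft_torque': array([-0.04701307, -0.01249258,  0.00538704]), 'grip_width': 0.08524315618280125}
top 509.60035234860106 322.1603755428957 [[-0.006, -0.987, 0.158, 0.439], [-1.0, 0.009, 0.021, -0.011], [-0.022, -0.158, -0.987, 0.992], [0.0, 0.0, 0.0, 1.0]]
tall_a_center 0.88 [ 0.695 -0.225  0.031] [443. 187.]
tall_a_center 0.65 [ 0.561 -0.197  0.031] [431. 256.]
tall_a_center 0.3 [0.475 0.269 0.063] [179. 303.]
tube 0.69 [0.474 0.268 0.057] [181. 304.]
rod_handle 0.74 [0.621 0.151 0.112] [241. 21
[... 986 characters left out ...]
andle 0.96 [ 0.428 -0.065  0.104] [242. 234.]
rod_handle 0.74 [0.633 0.149 0.102] [397. 224.]
rod_handle 0.61 [0.542 0.017 0.126] [317. 225.]
rod_handle 0.22 [ 0.573 -0.309  0.016] [195. 384.]
rodstand 0.97 [0.544 0.017 0.009] [318. 277.]
wide_center 0.94 [ 0.469 -0.209  0.021] [202. 316.]
short_center 0.71 [ 0.571 -0.307  0.019] [195. 381.]
short_center 0.31 [0.545 0.016 0.012] [318. 276.]
barmat 0.6 [ 0.535 -0.272  0.004] [199. 363.]
barmat 0.57 [0.483 0.254 0.06 ] [363. 199.]
cup 0.74 [ 0.478 -0.305  0.022] [158. 350.]
cup 0.63 [0.759 0.205 0.069] [467. 249.]
cup 0.43 [ 0.535 -0.273  0.005] [199. 363.]
jug 0.58 [ 0.736 -0.028  0.063] [391. 309.]
tamper 0.73 [0.393 0.095 0.026] [287. 227.]
```

View pics/top0.png

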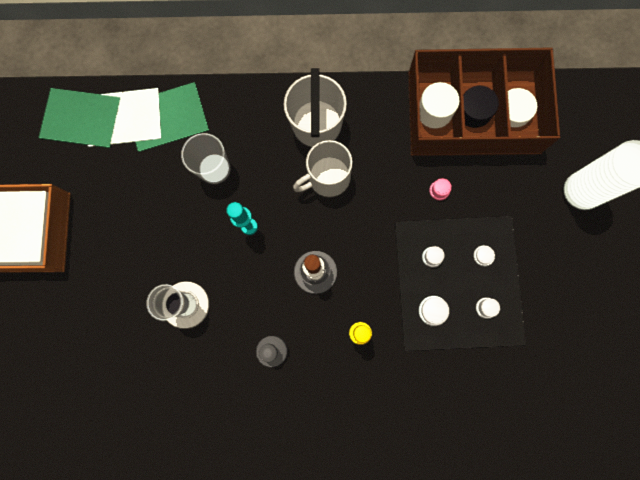

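View pics/scene0.png

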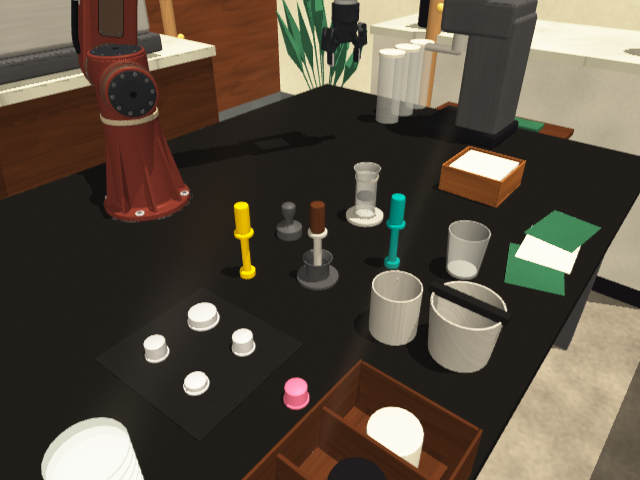

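The rod meant is the brown-handled one standing in the dark stand (top 312,263; scene 317,225). The yellow (361,334) and turquoise (240,220) ones stand bare on the table, so they are look-alikes. The tall capsules are scene (155,348) and (243,342), which correspond to top (488,308) and (433,257). Wide is top (434,311), short is top (484,256), and pink at (441,189) is a look-alike. I'll confirm this in one crop and refine the positions.

```bash
python3 - <<'E'
from h import *
f=cam("top"); g=cam("scene")
a=cv2.resize(g["color"][290:415,110:330],(800,455),interpolation=cv2.INTER_CUBIC)
cv2.imwrite("pics/crop1.png",a)
for n,u,v,z in [("A",433,256,.034),("B",488,307,.034),("foot",186.5,305,.01),("rim",165.5,303,.13),("rodtop",312,263,.168),("standbase",316,272.5,.006)]:
    print(n,np.round(ray(f,u,v,z),3))
# blobs in top
m=(f["color"].min(2)>130).astype(np.uint8)
n,_,st,c=cv2.connectedComponentsWithStats(m)
for i in range(1,n):
    if st[i,4]>40 and 400<c[i][0]<530 and 215<c[i][1]<350: print(st[i],np.round(ray(f,*c[i],.03),3))
E
```

```text
A [ 0.561 -0.2    0.034]
B [ 0.465 -0.298  0.034]
foot [0.473 0.271 0.01 ]
rim [0.473 0.273 0.13 ]
rodtop [0.534 0.023 0.168]
standbase [0.534 0.022 0.006]
[474 245  21  21 338] [ 0.563 -0.297  0.03 ]
[422 246  22  21 330] [ 0.563 -0.201  0.03 ]
[419 296  30  29 701] [ 0.46  -0.198  0.03 ]
[476 298  24  20 356] [ 0.465 -0.299  0.03 ]
```

View pics/crop1.png

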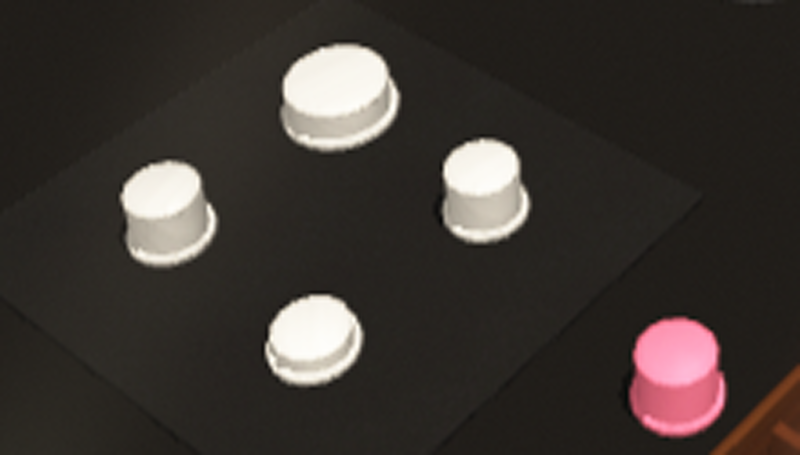

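>>> jog_arm:
  moves:
    - [0,0,-8,0,0,-0.01,0.4]
    - [0,0,-6.6,0,0,-0.01,0.4]
    - [0,0,0,0,0,0,0.4]
    - [0,0,0,0,0,0,0.4]
    - [0,0,0,0,0,0,0.4]
  newtons: 30

```text
time: 1.7
tcp_pos: [0.158, 0.6043, 0.2506]
eef_rot: [0.001, 1.0, -0.001, -0.0]
wrist_force: [-0.6, 0.4, -0.8]
grip_width: 0.06
```

Confirmed: the talls are crop (165,212) and (485,190). The short one is at (315,338), wide at (340,95), and pink is off the mat.

>>> jog_arm:
  moves:
    - [0,0,0,-0.02,-0.04,0,0.4]
    - [0,0,0,-0.02,-0.04,0,0.4]
    - [0,0,0,-0.02,-0.04,0,0.4]
    - [0,0,0,-0.02,-0.04,0,0.4]
    - [0,0,0,-0.02,-0.04,0,0.4]

```text
time: 2.2
tcp_pos: [0.2581, 0.4027, 0.2506]
eef_rot: [0.001, 1.0, -0.0, -0.0]
wrist_force: [0.5, 0.1, 1.1]
grip_width: 0.0596
```

>>> jog_arm:
  moves:
    - [0,0,0,-0.02,-0.04,0,0.4]
    - [0,0,0,-0.02,-0.04,0,0.4]
    - [0,0,0,-0.02,-0.04,0,0.4]
    - [0,0,0,-0.02,-0.04,0,0.4]
    - [0,0,0,-0.02,-0.04,0,0.4]

```text
time: 2.7
tcp_pos: [0.3579, 0.2027, 0.2509]
eef_rot: [0.001, 1.0, 0.0, 0.0]
wrist_force: [0.6, -0.1, 0.7]
grip_width: 0.0597
```

>>> jog_arm:
  moves:
    - [0,0,0,-0.02,-0.04,0,0.4]
    - [0,0,0,-0.02,-0.04,0,0.4]
    - [0,0,0,-0.02,-0.04,0,0.4]
    - [0,0,0,-0.02,-0.04,0,0.4]
    - [0,0,0,-0.02,-0.04,0,0.4]

```text
time: 3.2
tcp_pos: [0.4577, 0.0026, 0.2509]
eef_rot: [0.001, 1.0, 0.0, -0.0]
wrist_force: [0.9, -0.1, -0.1]
grip_width: 0.0599
```

>>> jog_arm:
  moves:
    - [0,0,0,-0.02,-0.04,0,0.4]
    - [0,0,0,-0.02,-0.04,0.02,0.4]
    - [0,0,0,-0.02,-0.04,0.03,0.4]
    - [0,0,0,-0.02,-0.04,0.03,0.4]
    - [0,0,0,0,0,0,0.4]

```text
time: 3.7
tcp_pos: [0.5323, -0.1528, 0.1689]
eef_rot: [0.003, 1.0, 0.001, -0.005]
wrist_force: [-1.6, 0.9, -1.2]
grip_width: 0.06
```

```bash
python3 - <<'E'
from h import *
print(r.get_obs()["tcp_pos"])
f=cam("wrist"); cv2.imwrite("pics/w1.png",f["color"]); print(np.round(f["tool_from_camera"],3).tolist(),f["fx"])
look(f,["tall_a_center","wide_center","short_center"])
E
```

```text
[ 0.53231974 -0.15282909  0.1688816 ]
[[0.001, -0.966, -0.26, 0.066], [1.0, 0.001, -0.0, -0.001], [0.0, -0.26, 0.966, -0.142], [0.0, 0.0, 0.0, 1.0]] 382.0402539666662
tall_a_center 0.69 [ 0.565 -0.203  0.032] [255. 272.]
tall_a_center 0.6 [ 0.687 -0.216  0.012] [250. 393.]
wide_center 0.86 [ 0.461 -0.2    0.023] [254. 134.]
wide_center 0.51 [0.535 0.014 0.106] [615. 264.]
short_center 0.57 [ 0.561 -0.3    0.02 ] [134. 265.]
```

View pics/w1.png

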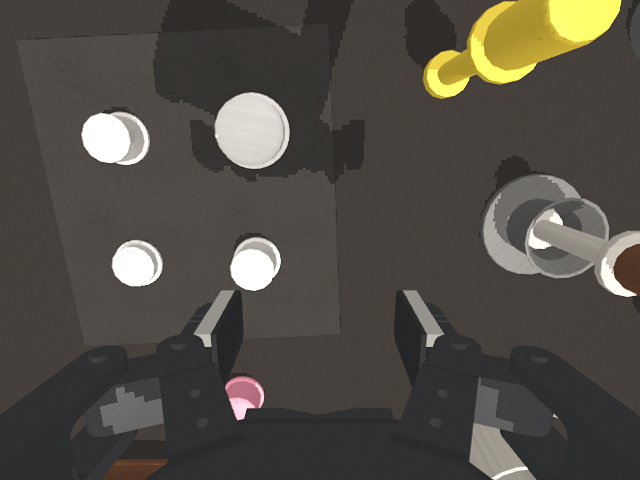

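Wrist view: the tall A top is at about (252,268) and tall B's top at about (105,138). Wide is (252,130), short (137,262), and the stand is at right (533,225).

```bash
python3 - <<'E'
from h import *
f=cam("wrist")
im=f["color"]
for nm,(x0,x1,y0,y1) in dict(A=(220,290,230,300),B=(75,155,105,170)).items():
    m=np.zeros(im.shape[:2],np.uint8); m[y0:y1,x0:x1]=(im[y0:y1,x0:x1].min(2)>225)*1
    n,_,st,c=cv2.connectedComponentsWithStats(m); i=1+np.argmax(st[1:,4]); 
    print(nm,st[i],c[i],np.round(ray(f,*c[i],.034),4))
print(r.get_obs()["tcp_pos"],np.round(ray(f,533,225,.006),3),np.round(ray(f,566,238,.058),3))
E
```

```text
A [ 228  236   49   46 1426] [250.90743338 260.59817672] [ 0.5608 -0.2025  0.034 ]
B [  83  108   47   48 1719] [105.94473531 131.336242  ] [ 0.4636 -0.3018  0.034 ]
[ 0.53487301 -0.14910701  0.17696392] [0.539 0.03  0.006] [0.536 0.025 0.058]
```

>>> jog_arm:
  moves:
    - [0,0,0,-0.013,-0.027,0.01,0.4]
    - [0,0,0,-0.013,-0.026,0.02,0.4]
    - [0,0,0,0,0,0.03,0.4]
    - [0,0,0,0,0,0.03,0.4]
    - [0,0,0,0,0,0,0.4]

```text
time: 4.45
tcp_pos: [0.5574, -0.2004, 0.0827]
eef_rot: [-0.0, 1.0, 0.002, -0.003]
wrist_force: [-0.6, 0.8, -0.1]
grip_width: 0.0597
```

```bash
python3 - <<'E'
from h import *
o=r.get_obs();print(o["tcp_pos"],o["eef_rot"])
E
```

```text
[ 0.55743862 -0.20035254  0.08267673] [-8.01220972e-05  9.99993471e-01  1.68895125e-03 -3.19354937e-03]
```

>>> jog_arm:
  moves:
    - [0,0,0,-0.003,-0.001,0.02,0.4]
    - [0,0,0,0,0,0.02,0.4]
    - [0,0,0,0,0,0.015,0.4]
    - [0,0,0,0,0,0.01,0.4]
    - [0,0,0,0,0,0,0.4]

```text
time: 4.95
tcp_pos: [0.5628, -0.2032, 0.0201]
eef_rot: [0.0, 1.0, 0.0, -0.001]
wrist_force: [0.0, 0.1, 0.5]
grip_width: 0.0597
```

>>> jog_arm:
  moves:
    - [0,0,0,0,0,0,0]
    - [0,0,0,0,0,0,-0.6]
    - [0,0,0,0,0,0,-0.6]
    - [0,0,0,0,0,0,-0.6]
    - [0,0,0,0,0,0,-0.6]
  newtons: 30

```text
time: 5.45
tcp_pos: [0.5647, -0.2046, 0.0221]
eef_rot: [0.001, 1.0, -0.001, 0.001]
wrist_force: [-0.1, -0.5, 5.5]
grip_width: 0.0319
```

```bash
python3 - <<'E'
from h import *
f=cam("wrist"); cv2.imwrite("pics/w2.png",f["color"]); print(r.get_obs())
E
```

```text
{'time': 5.5, 'qpos': array([-4.64456510e-01,  4.20401724e-01,  1.79152152e+00,  1.54423793e-04,
        9.26990305e-01, -2.03426904e+00]), 'qd': array([-1.48641677e-03,  6.15940910e-04, -1.39907426e-04, -4.39317206e-05,
       -9.22322983e-04,  3.75018759e-04]), 'tau': array([-1.61090652e-01, -3.80122089e+01, -2.16211921e+01, -7.95076671e-02,
       -9.61612654e-02,  1.21555593e-03]), 'tcp_pos': array([ 0.56471764, -0.20459391,  0.02205842]), 'eef_rot': array([ 5.38162122e-04,  9.99998956e-01, -5.44162562e-04,  1.22560354e-03]), 'wrist_force': array([ 0.17866117, -0.05879842,  6.36093592]), 'ft_torque': array([ 0.04104804,  0.06437098, -0.02146337]), 'grip_width': 0.032371656233775546}
```

View pics/w2.png

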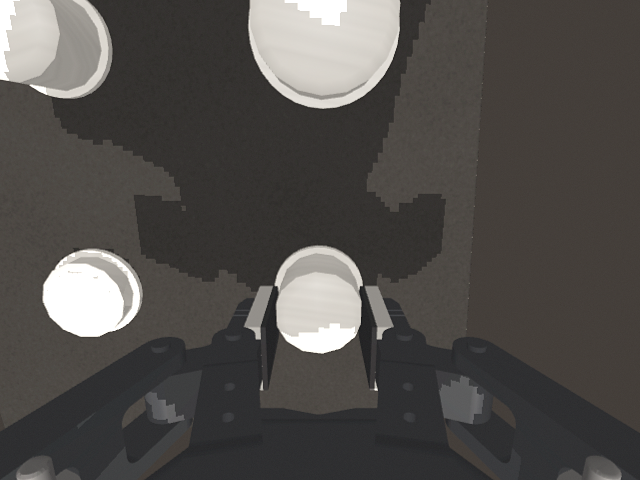

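Gripped: the capsule sits between the pads at (318,300), flange below the tips. Lifting and going to the tube.

>>> jog_arm:
  moves:
    - [0,0,0,0,0,-0.03,-0.6]
    - [0,0,0,0,0,-0.04,-0.6]
    - [0,0,0,0,0,-0.05,-0.6]
    - [0,0,0,0,0,-0.05,-0.6]
    - [0,0,0,0,0.02,-0.05,-0.6]

```text
time: 6.0
tcp_pos: [0.5632, -0.1869, 0.239]
eef_rot: [0.002, 1.0, -0.001, 0.0]
wrist_force: [-0.1, 0.1, -0.3]
grip_width: 0.032
```

>>> jog_arm:
  moves:
    - [0,0,0,0.008,0.04,0,-0.6]
    - [0,0,0,0.008,0.04,0,-0.6]
    - [0,0,0,0.008,0.04,0,-0.6]
    - [0,0,0,0.008,0.04,0,-0.6]
    - [0,0,0,0.008,0.04,0,-0.6]

```text
time: 6.5
tcp_pos: [0.5226, 0.016, 0.2365]
eef_rot: [0.001, 1.0, 0.0, -0.0]
wrist_force: [0.1, -0.2, -0.5]
grip_width: 0.0322
```

>>> jog_arm:
  moves:
    - [0,0,0,0.008,0.04,0,-0.6]
    - [0,0,0,0.008,0.04,0,-0.6]
    - [0,0,0,0.008,0.04,0,-0.6]
    - [0,0,0,0.008,0.04,0,-0.6]
    - [0,0,0,0,0,0,-0.6]

```text
time: 7.0
tcp_pos: [0.49, 0.1786, 0.2364]
eef_rot: [-0.002, 1.0, 0.001, -0.001]
wrist_force: [1.2, -0.9, -0.6]
grip_width: 0.0324
```

```bash
python3 - <<'E'
from h import *
f=cam("wrist"); cv2.imwrite("pics/w3.png",f["color"]); print(r.get_obs()["tcp_pos"],r.get_obs()["eef_rot"])
look(f,["tube","tube_mouth"])
print(pix(f,[.473,.272,.13]),pix(f,[.473,.272,.01]))
E
```

```text
[0.49069388 0.17641576 0.23639404] [-1.68324833e-03  9.99998403e-01 -2.07136792e-04 -5.64569795e-04]
tube 0.72 [0.477 0.274 0.072] [437. 207.]
tube_mouth 0.84 [0.473 0.276 0.073] [440. 202.]
[np.float64(460.0688206964761), np.float64(216.17506651540435)] [np.float64(415.35788320738914), np.float64(191.98051792126915)]
```

View pics/w3.png

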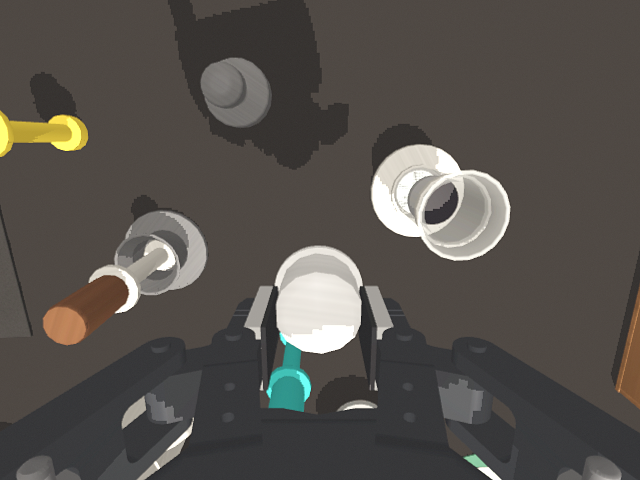

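Wrist view: the tube rim is at (463,215), about 0.473, 0.274, and the black follower is visible inside. The capsule is held straight.

>>> jog_arm:
  moves:
    - [0,0,0,0.004,0.03,0,-0.6]
    - [0,0,0,0.004,0.03,0,-0.6]
    - [0,0,0,0.004,0.025,0,-0.6]
    - [0,0,0,0.004,0.012,0.02,-0.6]
    - [0,0,0,0,0,0.02,-0.6]

```text
time: 7.65
tcp_pos: [0.4769, 0.2719, 0.1973]
eef_rot: [0.001, 1.0, 0.0, 0.001]
wrist_force: [-0.6, -0.6, -0.5]
grip_width: 0.0318
```

>>> jog_arm:
  moves:
    - [0,0,0,0,0,0.02,-0.6]
    - [0,0,0,0,0,0.02,-0.6]
    - [0,0,0,0,0,0.005,-0.6]
    - [0,0,0,0,0,0,-0.6]
    - [0,0,0,0,0,0,-0.6]

```text
time: 8.15
tcp_pos: [0.477, 0.2712, 0.1529]
eef_rot: [0.001, 1.0, 0.0, 0.001]
wrist_force: [0.0, -1.1, 1.0]
grip_width: 0.0321
```

>>> jog_arm:
  moves:
    - [0,0,0,0.002,0.002,0,-0.6]
    - [0,0,0,0,0,0.007,-0.6]
    - [0,0,0,0,0,0.007,-0.6]
    - [0,0,0,0,0,0,-0.6]
    - [0,0,0,0,0,0,-0.6]

```text
time: 8.65
tcp_pos: [0.4735, 0.2736, 0.1375]
eef_rot: [0.0, 1.0, -0.0, -0.0]
wrist_force: [-0.6, -0.7, -0.2]
grip_width: 0.0323
```

>>> jog_arm:
  moves:
    - [0,0,0,0,0,0.003,-0.6]
    - [0,0,0,0,0,0.003,-0.6]
    - [0,0,0,0,0,0,-0.6]
    - [0,0,0,0,0,0,-0.6]
    - [0,0,0,0,0,0,-0.6]

```text
time: 9.15
tcp_pos: [0.474, 0.2737, 0.1321]
eef_rot: [0.0, 1.0, 0.0, 0.0]
wrist_force: [0.3, 0.4, 0.6]
grip_width: 0.0321
```

```bash
python3 - <<'E'
from h import *
f=cam("scene"); cv2.imwrite("pics/s2.png",cv2.resize(f["color"][60:260,280:460],(720,800))[:600]); o=r.get_obs();print(o["tcp_pos"],o["wrist_force"],o["ft_torque"])
E
```

```text
[0.47401984 0.27368247 0.13213784] [-0.97691924  0.29818545 -1.08425994] [-0.01778595  0.0013917  -0.02109754]
```

View pics/s2.png

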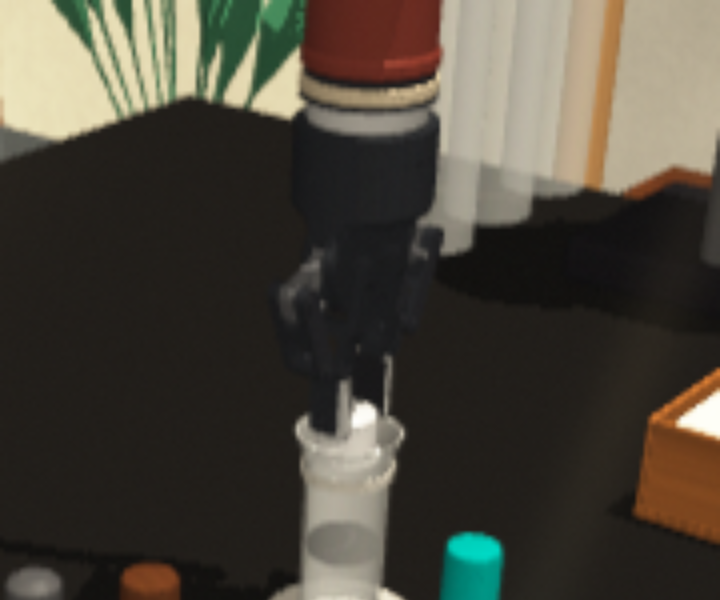

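The capsule is centred in the mouth at (362,430), its foot in the flare, and no force. Release.

>>> jog_arm:
  moves:
    - [0,0,0,0,0,0.003,-0.6]
    - [0,0,0,0,0,0,-0.6]
    - [0,0,0,0,0,0,0.4]
    - [0,0,0,0,0,0,0.4]
    - [0,0,0,0,0,0,0.4]

```text
time: 9.7
tcp_pos: [0.4739, 0.2736, 0.1291]
eef_rot: [0.0, 1.0, -0.0, -0.0]
wrist_force: [-0.5, -0.7, -0.7]
grip_width: 0.0601
```

>>> jog_arm:
  moves:
    - [0,0,0,0,0,-0.03,0.4]
    - [0,0,0,0,0,-0.04,0.4]
    - [0,0,0,0,-0.04,-0.02,0.4]
    - [0,0,0,0,-0.05,0,0.4]
    - [0,0,0,0,0,0,0.4]

```text
time: 10.2
tcp_pos: [0.4746, 0.1795, 0.2203]
eef_rot: [0.003, 1.0, -0.001, 0.001]
wrist_force: [-0.7, 0.5, 0.1]
grip_width: 0.0599
```

```bash
python3 - <<'E'
from h import *
f=cam("wrist"); g=cam("scene"); o=r.get_obs();print(o["tcp_pos"],o["time"])
a=cv2.resize(f["color"][100:300,330:570],(432,360)); b=cv2.resize(g["color"][140:240,320:420],(360,360))
cv2.imwrite("pics/c4.png",np.hstack([a,b]))
E
```

```text
[0.47388495 0.18289274 0.21918418] 10.3
```

View pics/c4.png

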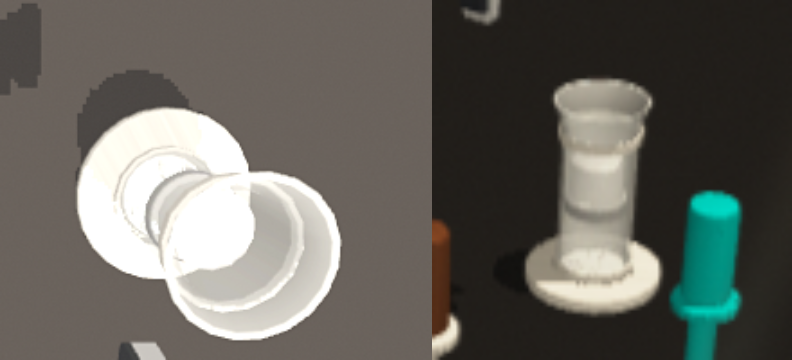

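The first capsule sits flat on the follower. Now B at about (0.464, -0.300).

>>> jog_arm:
  moves:
    - [0,0,0,0,-0.04,-0.015,0.4]
    - [0,0,0,0,-0.045,-0.005,0.4]
    - [0,0,0,0.001,-0.045,0,0.4]
    - [0,0,0,0.001,-0.045,0,0.4]
    - [0,0,0,0.001,-0.045,0,0.4]

```text
time: 10.8
tcp_pos: [0.4706, -0.0365, 0.2387]
eef_rot: [-0.001, 1.0, 0.0, -0.0]
wrist_force: [1.0, -1.5, -1.1]
grip_width: 0.0597
```

>>> jog_arm:
  moves:
    - [0,0,0,0.001,-0.045,0,0.4]
    - [0,0,0,0.001,-0.045,0,0.4]
    - [0,0,0,0.001,-0.045,0,0.4]
    - [0,0,0,0.001,-0.045,0,0.4]
    - [0,0,0,0.001,-0.045,0.01,0.4]

```text
time: 11.3
tcp_pos: [0.467, -0.2626, 0.23]
eef_rot: [-0.0, 1.0, -0.001, 0.001]
wrist_force: [0.2, 0.5, -0.1]
grip_width: 0.0598
```

>>> jog_arm:
  moves:
    - [0,0,0,0.002,-0.035,0.02,0.4]
    - [0,0,0,0,0,0.02,0.4]
    - [0,0,0,0,0,0.02,0.4]
    - [0,0,0,0,0,0.02,0.4]
    - [0,0,0,0,0,0,0.4]

```text
time: 11.8
tcp_pos: [0.4618, -0.2934, 0.1448]
eef_rot: [-0.0, 1.0, 0.003, -0.003]
wrist_force: [0.0, 0.8, -0.8]
grip_width: 0.0598
```

```bash
python3 - <<'E'
from h import *
f=cam("wrist"); cv2.imwrite("pics/w5.png",f["color"]); o=r.get_obs();print(o["tcp_pos"],o["eef_rot"],o["time"])
im=f["color"]; u,v=map(int,pix(f,[.464,-.3,.034])); print(u,v)
m=np.zeros(im.shape[:2],np.uint8); s=np.s_[max(v-45,0):v+45,u-45:u+45]; m[s]=(im[s].min(2)>225)
n,_,st,c=cv2.connectedComponentsWithStats(m); i=1+np.argmax(st[1:,4]); print(st[i],c[i],np.round(ray(f,*c[i],.034),4))
E
```

```text
[ 0.46284075 -0.29434915  0.14676055] [-1.83028813e-04  9.99996708e-01  1.79255148e-03 -1.82694880e-03] 11.85
308 242
[ 278  207   53   58 2398] [304.28940784 235.11426188] [ 0.4588 -0.303   0.034 ]
```

>>> jog_arm:
  moves:
    - [0,0,0,0.001,-0.004,0.02,0.4]
    - [0,0,0,0,-0.003,0.025,0.4]
    - [0,0,0,0,0,0.025,0.4]
    - [0,0,0,0,0,0.025,0.4]
    - [0,0,0,0,0,0.01,0.4]

```text
time: 12.35
tcp_pos: [0.4622, -0.3022, 0.0428]
eef_rot: [0.0, 1.0, 0.001, -0.001]
wrist_force: [-0.6, 0.6, -0.2]
grip_width: 0.0599
```

>>> jog_arm:
  moves:
    - [0,0,0,0,0,0.01,0.4]
    - [0,0,0,0,0,0.01,0.4]
    - [0,0,0,0,0,0,0.4]
    - [0,0,0,0,0,0,0.4]
    - [0,0,0,0,0,0,0.4]

```text
time: 12.85
tcp_pos: [0.4631, -0.3039, 0.025]
eef_rot: [0.0, 1.0, -0.001, 0.001]
wrist_force: [0.9, -0.0, 0.5]
grip_width: 0.06
```

```bash
python3 - <<'E'
from h import *
f=cam("wrist"); cv2.imwrite("pics/w6.png",f["color"]); o=r.get_obs();print(o["tcp_pos"],o["eef_rot"],o["time"])
E
```

```text
[ 0.46302733 -0.30392165  0.02498728] [ 5.11729884e-04  9.99999437e-01 -6.03382318e-04  7.06755367e-04] 12.9
```

View pics/w6.png

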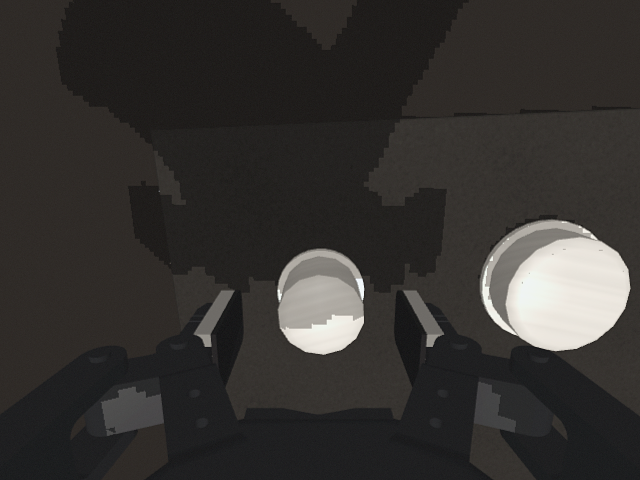

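The capsule is centred between the fingers at (320,310), the same as with A.

>>> jog_arm:
  moves:
    - [0,0,0,0,0,0.003,0.2]
    - [0,0,0,0,0,0,-0.6]
    - [0,0,0,0,0,0,-0.6]
    - [0,0,0,0,0,0,-0.6]
    - [0,0,0,0,0,0,-0.6]

```text
time: 13.4
tcp_pos: [0.4626, -0.3035, 0.0212]
eef_rot: [0.001, 1.0, -0.0, 0.0]
wrist_force: [-0.0, 0.6, 1.6]
grip_width: 0.0322
```

>>> jog_arm:
  moves:
    - [0,0,0,0,0,-0.03,-0.6]
    - [0,0,0,0,0,-0.04,-0.6]
    - [0,0,0,0,0,-0.05,-0.6]
    - [0,0,0,0,0,-0.05,-0.6]
    - [0,0,0,0,0.02,-0.05,-0.6]

```text
time: 13.9
tcp_pos: [0.4623, -0.2861, 0.2398]
eef_rot: [0.001, 1.0, -0.001, 0.001]
wrist_force: [1.2, 0.0, 0.2]
grip_width: 0.0319
```

>>> jog_arm:
  moves:
    - [0,0,0,-0.001,0.045,0,-0.6]
    - [0,0,0,-0.001,0.045,0,-0.6]
    - [0,0,0,-0.001,0.045,0,-0.6]
    - [0,0,0,-0.001,0.045,0,-0.6]
    - [0,0,0,-0.001,0.045,0,-0.6]

```text
time: 14.4
tcp_pos: [0.467, -0.058, 0.2372]
eef_rot: [0.001, 1.0, 0.0, 0.0]
wrist_force: [0.8, 0.4, -0.1]
grip_width: 0.0319
```

>>> jog_arm:
  moves:
    - [0,0,0,-0.001,0.045,0,-0.6]
    - [0,0,0,-0.001,0.045,0,-0.6]
    - [0,0,0,-0.001,0.045,0,-0.6]
    - [0,0,0,-0.001,0.045,0,-0.6]
    - [0,0,0,-0.001,0.045,0,-0.6]

```text
time: 14.9
tcp_pos: [0.4722, 0.167, 0.2372]
eef_rot: [0.0, 1.0, -0.0, -0.0]
wrist_force: [1.5, -0.1, -0.1]
grip_width: 0.032
```

>>> jog_arm:
  moves:
    - [0,0,0,-0.001,0.045,0,-0.6]
    - [0,0,0,0,0.04,0,-0.6]
    - [0,0,0,0,0.02,0.015,-0.6]
    - [0,0,0,0,0,0.02,-0.6]
    - [0,0,0,0,0,0,-0.6]

```text
time: 15.4
tcp_pos: [0.4711, 0.27, 0.1987]
eef_rot: [-0.0, 1.0, -0.002, -0.003]
wrist_force: [-0.6, 0.3, -1.3]
grip_width: 0.0322
```

>>> jog_arm:
  moves:
    - [0,0,0,-0.002,0.002,0.015,-0.6]
    - [0,0,0,0,0,0.015,-0.6]
    - [0,0,0,0,0,0.015,-0.6]
    - [0,0,0,0,0,0,-0.6]
    - [0,0,0,0,0,0,-0.6]

```text
time: 15.9
tcp_pos: [0.4756, 0.2717, 0.1567]
eef_rot: [0.001, 1.0, -0.0, -0.001]
wrist_force: [0.1, -0.0, 0.1]
grip_width: 0.0322
```

>>> jog_arm:
  moves:
    - [0,0,0,0.001,0.001,0.008,-0.6]
    - [0,0,0,0,0,0.008,-0.6]
    - [0,0,0,0,0,0.006,-0.6]
    - [0,0,0,0,0,0.004,-0.6]
    - [0,0,0,0,0,0,-0.6]

```text
time: 16.4
tcp_pos: [0.474, 0.2737, 0.1307]
eef_rot: [0.001, 1.0, 0.0, -0.001]
wrist_force: [-0.6, 2.0, -1.3]
grip_width: 0.0319
```

>>> jog_arm:
  moves:
    - [0,0,0,0,0,0.001,-0.6]
    - [0,0,0,0,0,0,0.4]
    - [0,0,0,0,0,0,0.4]
    - [0,0,0,0,0,0,0.4]
    - [0,0,0,0,0,0,0.4]

```text
time: 16.9
tcp_pos: [0.4754, 0.273, 0.1306]
eef_rot: [0.001, 1.0, -0.0, 0.0]
wrist_force: [-0.7, -0.4, -0.1]
grip_width: 0.0597
```

>>> jog_arm:
  moves:
    - [0,0,0,0,0,-0.04,0.4]
    - [0,0,0,0,0,-0.045,0.4]
    - [0,0,0,0,-0.03,-0.03,0.4]
    - [0,0,0,-0.006,-0.04,0,0.4]
    - [0,0,0,-0.01,-0.04,0,0.4]

```text
time: 17.4
tcp_pos: [0.4918, 0.1626, 0.2478]
eef_rot: [-0.0, 1.0, 0.0, 0.002]
wrist_force: [0.4, 0.1, -0.8]
grip_width: 0.0599
```

```bash
python3 - <<'E'
from h import *
f=cam("wrist"); g=cam("scene"); o=r.get_obs();print(o["tcp_pos"],o["time"])
b=cv2.resize(g["color"][140:240,320:420],(400,400))
cv2.imwrite("pics/c7.png",np.hstack([cv2.resize(f["color"],(533,400))[:, :400],b]))
print("stand pred",pix(f,[.534,.023,.006]),pix(f,[.534,.023,.168]))
look(f,["rod_handle","rodstand"])
E
```

```text
[0.49214316 0.15927489 0.24620256] 17.5
stand pred [np.float64(185.03654718632794), np.float64(244.53638486887687)] [np.float64(99.17963117156029), np.float64(314.1067138758829)]
rod_handle 0.97 [0.525 0.025 0.136] [126. 282.]
rod_handle 0.97 [ 0.423 -0.046  0.1  ] [ 34. 132.]
rod_handle 0.89 [0.618 0.155 0.101] [309. 368.]
rodstand 0.93 [0.53  0.033 0.006] [194. 241.]
```

View pics/c7.png

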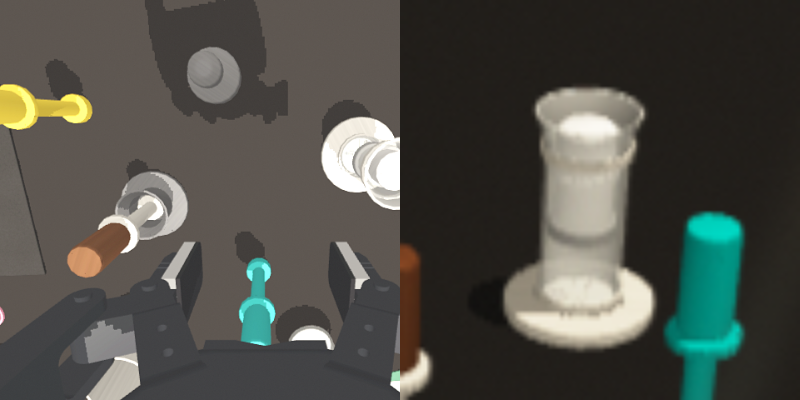

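Both capsules are in the tube, upright and stacked: white at (585,125) down to the follower at (583,235). The rod top in the wrist view matches the prediction to 2 px. Going for the rod.

>>> jog_arm:
  moves:
    - [0,0,0,-0.01,-0.034,0,0.4]
    - [0,0,0,-0.01,-0.034,0,0.4]
    - [0,0,0,-0.01,-0.034,0,0.4]
    - [0,0,0,-0.01,-0.034,0,0.4]
    - [0,0,0,0,0,0,0.4]

```text
time: 18.1
tcp_pos: [0.5317, 0.0251, 0.2452]
eef_rot: [0.002, 1.0, -0.001, 0.0]
wrist_force: [0.4, 0.1, -0.8]
grip_width: 0.0601
```

>>> jog_arm:
  moves:
    - [0,0,0,0,0,0,0.4]
    - [0,0,0,0,0,0.01,0.4]
    - [0,0,0,0,0,0.01,0.4]
    - [0,0,0,0,0,0,0.4]
    - [0,0,0,0,0,0,0.4]

```text
time: 18.6
tcp_pos: [0.5299, 0.028, 0.2244]
eef_rot: [-0.0, 1.0, 0.0, -0.001]
wrist_force: [0.0, -0.0, -0.6]
grip_width: 0.06
```

```bash
python3 - <<'E'
from h import *
f=cam("wrist"); o=r.get_obs();print(o["tcp_pos"],o["eef_rot"],o["time"])
cv2.imwrite("pics/w8.png",f["color"])
print("pred",pix(f,[.534,.024,.006]),pix(f,[.534,.024,.168]))
look(f,["rod_handle","rodstand"])
E
```

```text
[0.53040737 0.02779988 0.22506675] [ 2.11565358e-06  9.99999947e-01  6.46291298e-05 -3.19783679e-04] 18.65
pred [np.float64(314.7602181536998), np.float64(214.62264211291043)] [np.float64(312.08071172803363), np.float64(270.7837842937967)]
rod_handle 0.9 [0.618 0.152 0.063] [462. 323.]
rod_handle 0.83 [ 0.425 -0.048  0.144] [177.  63.]
rod_handle 0.55 [0.525 0.018 0.155] [302. 248.]
rodstand 0.71 [0.52  0.025 0.006] [316. 201.]
```

View pics/w8.png

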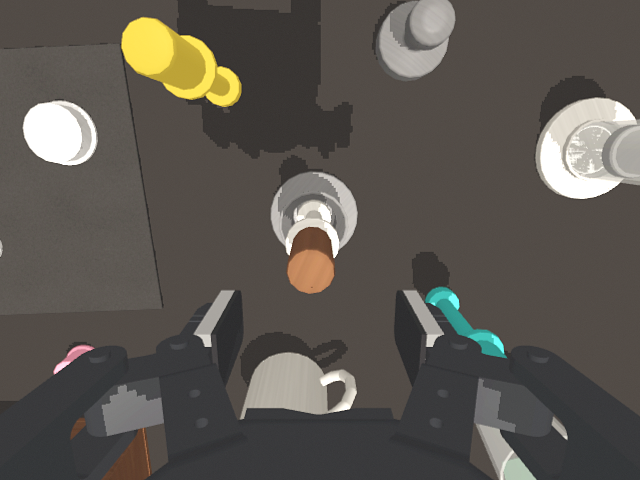

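The rod top is at (311,271), within 1 px of the prediction, so the rod stands at (0.534, 0.024).

>>> jog_arm:
  moves:
    - [0,0,0,-0.003,-0.004,0.01,0.4]
    - [0,0,0,0,0,0.02,0.4]
    - [0,0,0,0,0,0.02,0.4]
    - [0,0,0,0,0,0.02,0.4]
    - [0,0,0,0,0,0,0.4]

```text
time: 19.25
tcp_pos: [0.5309, 0.023, 0.1517]
eef_rot: [0.001, 1.0, 0.0, -0.004]
wrist_force: [-0.3, 0.9, -0.1]
grip_width: 0.0598
```

>>> jog_arm:
  moves:
    - [0,0,0,0,0,0.015,0.4]
    - [0,0,0,0,0,0.015,0.4]
    - [0,0,0,0,0,0.008,0.4]
    - [0,0,0,0,0,0,0.4]
    - [0,0,0,0,0,0,0.4]

```text
time: 19.75
tcp_pos: [0.5338, 0.0232, 0.1174]
eef_rot: [0.0, 1.0, 0.0, -0.0]
wrist_force: [-0.0, 1.0, -1.5]
grip_width: 0.0599
```

>>> jog_arm:
  moves:
    - [0,0,0,0,0,0.003,0.4]
    - [0,0,0,0,0,0,0]
    - [0,0,0,0,0,0,-0.8]
    - [0,0,0,0,0,0,-0.8]
    - [0,0,0,0,0,0,-0.8]
  newtons: 90

```text
time: 20.25
tcp_pos: [0.5343, 0.0232, 0.1151]
eef_rot: [0.001, 1.0, 0.0, 0.001]
wrist_force: [-0.1, 0.4, 1.2]
grip_width: 0.0259
```

>>> jog_arm:
  moves:
    - [0,0,0,0,0,0,-0.8]
    - [0,0,0,0,0,-0.005,-0.8]
    - [0,0,0,0,0,-0.02,-0.8]
    - [0,0,0,0,0,0,-0.8]
    - [0,0,0,0,0,0,-0.8]

```text
time: 20.75
tcp_pos: [0.5335, 0.0231, 0.1393]
eef_rot: [0.0, 1.0, -0.0, -0.0]
wrist_force: [-0.5, 0.3, -1.8]
grip_width: 0.0267
```

Rod held (width 27 mm, weight felt about 1.8 N).

>>> jog_arm:
  moves:
    - [0,0,0,0,0,-0.035,-0.8]
    - [0,0,0,0,0,-0.045,-0.8]
    - [0,0,0,0,0,-0.04,-0.8]
    - [0,0,0,0.005,0.02,-0.01,-0.8]
    - [0,0,0,0.009,0.035,0,-0.8]

```text
time: 21.25
tcp_pos: [0.5215, 0.0771, 0.2719]
eef_rot: [0.002, 1.0, -0.0, 0.003]
wrist_force: [0.2, 0.2, -1.8]
grip_width: 0.0258
```

>>> jog_arm:
  moves:
    - [0,0,0,0.01,0.04,0,-0.8]
    - [0,0,0,0.01,0.04,0,-0.8]
    - [0,0,0,0.01,0.04,0,-0.8]
    - [0,0,0,0.009,0.04,0,-0.8]
    - [0,0,0,0.006,0.025,0,-0.8]

```text
time: 21.75
tcp_pos: [0.473, 0.2654, 0.2677]
eef_rot: [-0.0, 1.0, -0.0, -0.001]
wrist_force: [0.8, -0.2, -1.7]
grip_width: 0.026
```

>>> jog_arm:
  moves:
    - [0,0,0,0.002,0.012,0,-0.8]
    - [0,0,0,0,0,0,-0.8]
    - [0,0,0,0,0,0,-0.8]
    - [0,0,0,0,0,0,-0.8]
    - [0,0,0,0,0,0,-0.8]

```text
time: 22.25
tcp_pos: [0.4734, 0.274, 0.2693]
eef_rot: [0.001, 1.0, -0.0, -0.0]
wrist_force: [0.2, -0.2, -2.8]
grip_width: 0.0264
```

>>> jog_arm:
  moves:
    - [0,0,0,0,0,0.01,-0.8]
    - [0,0,0,0,0,0.01,-0.8]
    - [0,0,0,0,0,0.01,-0.8]
    - [0,0,0,0,0,0.005,-0.8]
    - [0,0,0,0,0,0,-0.8]

```text
time: 22.75
tcp_pos: [0.4719, 0.2748, 0.2325]
eef_rot: [0.0, 1.0, -0.001, -0.002]
wrist_force: [0.2, -1.0, -1.4]
grip_width: 0.0264
```

>>> jog_arm:
  moves:
    - [0,0,0,0,0,0.004,-0.8]
    - [0,0,0,0,0,0.004,-0.8]
    - [0,0,0,0,0,0.004,-0.8]
    - [0,0,0,0,0,0.004,-0.8]
    - [0,0,0,0,0,0,-0.8]

```text
time: 23.25
tcp_pos: [0.4732, 0.2754, 0.2183]
eef_rot: [0.0, 1.0, 0.0, 0.0]
wrist_force: [1.1, 0.3, -0.4]
grip_width: 0.0262
```

```bash
python3 - <<'E'
from h import *
g=cam("scene"); o=r.get_obs();print(o["tcp_pos"],o["wrist_force"],o["ft_torque"])
cv2.imwrite("pics/c9.png",cv2.resize(g["color"][90:240,310:430],(480,600),interpolation=cv2.INTER_CUBIC))
E
```

```text
[0.4731711  0.27540334 0.21835347] [ 0.82348521 -0.21757465 -0.06990333] [ 0.0728871  -0.14341879  0.01655429]
```

View pics/c9.png

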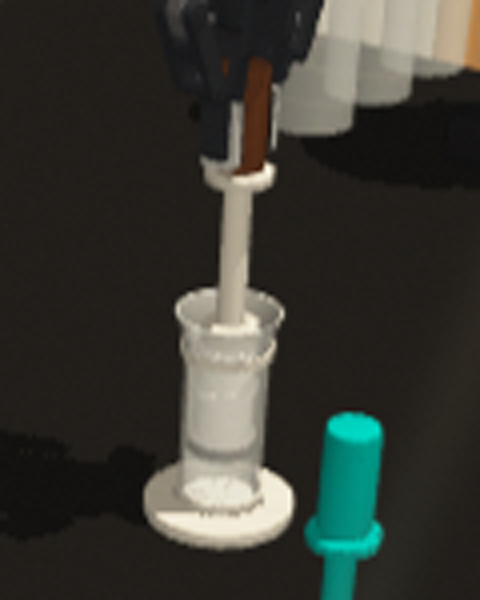

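The rod foot is inside the mouth on the stack at (235,325), with a slight lean of about 2-3°. Pushing down in steps.

>>> jog_arm:
  moves:
    - [0,0,0,0,0,0.004,-0.8]
    - [0,0,0,0,0,0.004,-0.8]
    - [0,0,0,0,0,0.004,-0.8]
    - [0,0,0,0,0,0.004,-0.8]
    - [0,0,0,0,0,0,-0.8]

```text
time: 23.8
tcp_pos: [0.4728, 0.2752, 0.2016]
eef_rot: [0.001, 1.0, -0.0, -0.0]
wrist_force: [0.7, 0.9, -0.6]
grip_width: 0.0261
```

>>> jog_arm:
  moves:
    - [0,0,0,0,0,0.003,-0.8]
    - [0,0,0,0,0,0.003,-0.8]
    - [0,0,0,0,0,0.003,-0.8]
    - [0,0,0,0,0,0,-0.8]
    - [0,0,0,0,0,0,-0.8]

```text
time: 24.3
tcp_pos: [0.4727, 0.2751, 0.193]
eef_rot: [0.0, 1.0, -0.0, -0.0]
wrist_force: [1.1, 0.2, -0.5]
grip_width: 0.0264
```

>>> jog_arm:
  moves:
    - [0,0,0,0,0,0.003,-0.8]
    - [0,0,0,0,0,0.003,-0.8]
    - [0,0,0,0,0,0.002,-0.8]
    - [0,0,0,0,0,0.002,-0.8]
    - [0,0,0,0,0,0.001,-0.8]

```text
time: 24.8
tcp_pos: [0.474, 0.2755, 0.185]
eef_rot: [0.0, 1.0, 0.0, 0.001]
wrist_force: [-1.4, -1.0, 12.9]
grip_width: 0.026
```

>>> jog_arm:
  moves:
    - [0,0,0,0,0,0.001,-0.8]
    - [0,0,0,0,0,0.001,-0.8]
    - [0,0,0,0,0,0,-0.8]
    - [0,0,0,0,0,0,-0.8]
    - [0,0,0,0,0,0,-0.8]

```text
time: 25.3
tcp_pos: [0.4745, 0.2757, 0.1849]
eef_rot: [0.0, 1.0, 0.0, 0.002]
wrist_force: [-2.8, -0.4, 16.1]
grip_width: 0.0262
```

```bash
python3 - <<'E'
from h import *
g=cam("scene"); o=r.get_obs();print(o["tcp_pos"],o["wrist_force"],o["ft_torque"])
cv2.imwrite("pics/c10.png",cv2.resize(g["color"][90:240,310:430],(480,600),interpolation=cv2.INTER_CUBIC))
E
```

```text
[0.47452418 0.27567479 0.18486765] [-2.99920908 -0.88743489 16.19872023] [-0.3499151   0.73993272 -0.03494059]
```

>>> jog_arm:
  moves:
    - [0,0,0,0,0,0.002,-0.8]
    - [0,0,0,0,0,0.002,-0.8]
    - [0,0,0,0,0,0.001,-0.8]
    - [0,0,0,0,0,0,-0.8]
    - [0,0,0,0,0,0,-0.8]

```text
time: 25.85
tcp_pos: [0.4762, 0.2762, 0.1847]
eef_rot: [0.0, 1.0, 0.001, 0.003]
wrist_force: [-6.6, -3.3, 32.0]
grip_width: 0.0263
```

The stack bottomed out: no movement at 32 N, and the foot is at z = 0.078 as expected. Lifting out.

>>> jog_arm:
  moves:
    - [0,0,0,0,0,-0.01,-0.8]
    - [0,0,0,0,0,-0.02,-0.8]
    - [0,0,0,0,0,-0.03,-0.8]
    - [0,0,0,0,0,-0.03,-0.8]
    - [0,0,0,0,0,0,-0.8]

```text
time: 26.35
tcp_pos: [0.4748, 0.2759, 0.2693]
eef_rot: [0.0, 1.0, 0.001, 0.003]
wrist_force: [0.7, 0.2, -1.2]
grip_width: 0.0259
```

```bash
python3 - <<'E'
from h import *
o=r.get_obs();print(o["tcp_pos"],o["eef_rot"],o["wrist_force"],o["ft_torque"])
f=cam("scene"); im=f["color"].astype(int)
x,y,z=o["tcp_pos"]
print("pred foot,collar,top",[np.round(pix(f,[x,y,z+h])) for h in (-.107,-.008,.053)])
# light shaft between collar and foot: row-wise centre against dark table
cu,cv_=map(int,pix(f,[x,y,z-.055]))
for v in range(cv_-45,cv_+45,6):
    w=im[v,cu-30:cu+30].min(1); print(v,(np.where(w>110)[0]+cu-30).tolist()[:1],(np.where(w>110)[0]+cu-30).tolist()[-1:], round(pix(f,[x,y,z-.055])[0],1))
for s in np.linspace(-.107,0,6): print(np.round(pix(f,[x,y,z+s]),1))
E
```

```text
[0.47480628 0.27591497 0.26925328] [4.38406501e-04 9.99994504e-01 1.12366889e-03 3.08831201e-03] [ 0.70311032  0.21388507 -1.15067346] [ 0.07034126 -0.01410493 -0.00856116]
pred foot,collar,top [array([368., 154.]), array([371., 110.]), array([372.,  80.])]
86 [339] [398] 369.2
92 [370] [398] 369.2
98 [370] [398] 369.2
104 [370] [398] 369.2
110 [364] [398] 369.2
116 [368] [397] 369.2
122 [368] [393] 369.2
128 [368] [373] 369.2
134 [367] [373] 369.2
140 [367] [373] 369.2
146 [367] [373] 369.2
152 [364] [376] 369.2
158 [] [] 369.2
164 [356] [377] 369.2
170 [355] [379] 369.2
[367.9 153.7]
[368.4 144.5]
[369.  135.2]
[369.6 125.7]
[370.1 116. ]
[370.7 106. ]
```

The rod hangs vertical (shaft within 2 px of the axis). Returning it to the stand.

>>> jog_arm:
  moves:
    - [0,0,0,-0.005,-0.025,0,-0.8]
    - [0,0,0,-0.009,-0.04,0,-0.8]
    - [0,0,0,-0.01,-0.04,0,-0.8]
    - [0,0,0,-0.01,-0.04,0,-0.8]
    - [0,0,0,-0.01,-0.04,0,-0.8]

```text
time: 26.9
tcp_pos: [0.5147, 0.0886, 0.2618]
eef_rot: [0.0, 1.0, -0.0, -0.003]
wrist_force: [1.5, -0.6, -2.4]
grip_width: 0.026
```

>>> jog_arm:
  moves:
    - [0,0,0,-0.009,-0.04,0,-0.8]
    - [0,0,0,-0.005,-0.025,0,-0.8]
    - [0,0,0,0,0,0.03,-0.8]
    - [0,0,0,0,0,0.03,-0.8]
    - [0,0,0,0,0,0,-0.8]

```text
time: 27.4
tcp_pos: [0.5243, 0.0252, 0.1971]
eef_rot: [0.001, 1.0, 0.001, -0.008]
wrist_force: [-1.9, 0.2, -2.5]
grip_width: 0.026
```

>>> jog_arm:
  moves:
    - [0,0,0,0,0,0,-0.8]
    - [0,0,0,0,0,0,-0.8]
    - [0,0,0,0,0,0,-0.8]
    - [0,0,0,0,0,0,-0.8]
    - [0,0,0,0,0,0,-0.8]

```text
time: 27.9
tcp_pos: [0.5313, 0.0253, 0.2066]
eef_rot: [0.0, 1.0, -0.0, 0.001]
wrist_force: [0.7, 0.2, -2.8]
grip_width: 0.026
```

```bash
python3 - <<'E'
from h import *
o=r.get_obs();print(o["tcp_pos"],o["eef_rot"],o["wrist_force"],o["time"])
f=cam("scene"); im=f["color"].astype(int)
x,y,z=o["tcp_pos"]
for h in (-.02,-.04,-.06,-.08,-.1):
    u,v=pix(f,[x,y,z+h]); u0=int(u); w=np.where(im[int(v),u0-20:u0+20].min(1)>110)[0]+u0-20
    print(round(u,1),round(v),w.min() if len(w) else None,w.max() if len(w) else None)
print(pix(f,[.534,.0235,.008]))
E
```

```text
[0.53132246 0.02527773 0.20655278] [ 3.29843609e-04  9.99999446e-01 -1.13901763e-04  9.93574506e-04] [ 0.66620427  0.17245744 -2.75603111] 27.9
315.4 193 313 321
315.5 203 313 320
315.5 212 313 320
315.5 222 313 320
315.6 231 295 324
[np.float64(316.15691308987766), np.float64(273.5239203013898)]
```

>>> jog_arm:
  moves:
    - [0,0,0,-0.002,-0.002,0.01,-0.8]
    - [0,0,0,0,0,0.015,-0.8]
    - [0,0,0,0,0,0.015,-0.8]
    - [0,0,0,0,0,0.01,-0.8]
    - [0,0,0,0,0,0,-0.8]

```text
time: 28.45
tcp_pos: [0.5303, 0.0234, 0.152]
eef_rot: [0.001, 1.0, 0.0, -0.003]
wrist_force: [-0.5, 0.7, -1.8]
grip_width: 0.0262
```

>>> jog_arm:
  moves:
    - [0,0,0,0,0,0.01,-0.8]
    - [0,0,0,0,0,0.01,-0.8]
    - [0,0,0,0,0,0.01,-0.8]
    - [0,0,0,0,0,0,-0.8]
    - [0,0,0,0,0,0,-0.8]

```text
time: 28.95
tcp_pos: [0.5324, 0.0232, 0.125]
eef_rot: [0.0, 1.0, 0.0, -0.0]
wrist_force: [-0.7, 0.4, -1.6]
grip_width: 0.0262
```

>>> jog_arm:
  moves:
    - [0,0,0,0,0,0.004,-0.8]
    - [0,0,0,0,0,0.003,-0.8]
    - [0,0,0,0,0,0.002,-0.8]
    - [0,0,0,0,0,0.001,-0.8]
    - [0,0,0,0,0,0,-0.8]

```text
time: 29.45
tcp_pos: [0.5326, 0.0232, 0.1153]
eef_rot: [0.001, 1.0, 0.0, -0.0]
wrist_force: [-0.2, -0.1, -2.2]
grip_width: 0.026
```

>>> jog_arm:
  moves:
    - [0,0,0,0,0,0.001,-0.8]
    - [0,0,0,0,0,0.001,-0.8]
    - [0,0,0,0,0,0,-0.8]
    - [0,0,0,0,0,0,-0.8]
    - [0,0,0,0,0,0,-0.8]

```text
time: 29.95
tcp_pos: [0.5333, 0.0231, 0.1151]
eef_rot: [0.0, 1.0, -0.0, 0.0]
wrist_force: [-1.8, -0.2, 5.2]
grip_width: 0.0261
```

Contact with the floor (5 N). Release gently and retreat straight up.

>>> jog_arm:
  moves:
    - [0,0,0,0,0,-0.001,-0.8]
    - [0,0,0,0,0,0,-0.2]
    - [0,0,0,0,0,0,0.1]
    - [0,0,0,0,0,0,0.4]
    - [0,0,0,0,0,0,0.4]
  newtons: 20

```text
time: 30.45
tcp_pos: [0.5327, 0.0231, 0.1144]
eef_rot: [0.001, 1.0, -0.0, 0.0]
wrist_force: [-0.6, 0.2, -1.5]
grip_width: 0.0596
```

>>> jog_arm:
  moves:
    - [0,0,0,0,0,0,0.4]
    - [0,0,0,0,0,-0.02,0.4]
    - [0,0,0,0,0,-0.03,0.4]
    - [0,0,0,0,0,-0.04,0.4]
    - [0,0,0,0,0,-0.04,0.4]

```text
time: 30.95
tcp_pos: [0.5321, 0.0232, 0.2451]
eef_rot: [0.001, 1.0, 0.0, -0.001]
wrist_force: [-0.3, -0.3, 0.1]
grip_width: 0.0595
```

>>> jog_arm:
  moves:
    - [0,0,0,0,0,-0.02,0.4]
    - [0,0,0,0.04,0,0,0.4]
    - [0,0,0,0.04,0,0,0.4]
    - [0,0,0,0,0,0,0.4]
    - [0,0,0,0,0,0,0.4]

```text
time: 31.45
tcp_pos: [0.4522, 0.0233, 0.2644]
eef_rot: [0.001, 1.0, -0.0, 0.001]
wrist_force: [-0.0, -0.2, -0.0]
grip_width: 0.0602
```

```bash
python3 - <<'E'
from h import *
o=r.get_obs();print(o["tcp_pos"],o["wrist_force"],o["time"])
f=cam("scene"); im=f["color"].astype(int)
look(f,["rod_handle","rodstand","tube","wide_center","short_center","tall_a_center","cup","jug","tamper"])
x,y=.534,.0235
for h in (.06,.08,.095): # shaft
    u,v=pix(f,[x,y,.008+h]); u0=int(u); w=np.where(im[int(v),u0-20:u0+20].min(1)>110)[0]+u0-20
    print("shaft",round(u,1),round(v),w.min() if len(w) else None,w.max() if len(w) else None)
for h in (.115,.13,.15):
    u,v=pix(f,[x,y,.008+h]); u0=int(u); p=im[int(v),u0-20:u0+20]; w=np.where(p[:,2]-p[:,0]>25)[0]+u0-20
    print("handle",round(u,1),round(v),w.min() if len(w) else None,w.max() if len(w) else None)
# brightness along tube axis, with predicted stack levels
print("axis rows rim/stacktop/boundary/floor",[round(pix(f,[.473,.274,z])[1]) for z in (.13,.078,.018,.01)])
print([(v,int(im[v,int(pix(f,[.473,.274,.06])[0])].mean())) for v in range(160,225,3)])
E
```

```text
[0.45224668 0.02332228 0.26443574] [-0.01727255 -0.17351429 -0.04755521] 31.45
rod_handle 0.93 [ 0.428 -0.063  0.106] [243. 232.]
rod_handle 0.6 [0.543 0.017 0.124] [317. 227.]
rod_handle 0.58 [0.634 0.146 0.104] [396. 224.]
rodstand 0.69 [0.545 0.016 0.011] [318. 276.]
tube 0.64 [0.482 0.258 0.066] [364. 196.]
wide_center 0.81 [ 0.467 -0.208  0.021] [201. 316.]
wide_center 0.31 [0.483 0.258 0.063] [364. 197.]
short_center 0.75 [ 0.57  -0.31   0.018] [193. 383.]
tall_a_center 0.75 [ 0.702 -0.227  0.025] [296. 390.]
tall_a_center 0.41 [0.755 0.207 0.067] [465. 249.]
cup 0.66 [0.758 0.206 0.065] [466. 250.]
cup 0.49 [0.482 0.258 0.063] [364. 197.]
jug 0.82 [ 0.734 -0.03   0.061] [389. 310.]
jug 0.17 [ 0.534 -0.273  0.006] [198. 362.]
tamper 0.74 [0.396 0.094 0.029] [288. 226.]
shaft 316.1 249 313 320
shaft 316.1 240 313 320
shaft 316.1 233 308 326
handle 316.0 224 310 324
handle 316.0 217 310 324
handle 316.0 208 310 324
axis rows rim/stacktop/boundary/floor [167, 188, 210, 213]
[(160, 30), (163, 171), (166, 160), (169, 148), (172, 194), (175, 168), (178, 170), (181, 157), (184, 170), (187, 207), (190, 212), (193, 182), (196, 178), (199, 180), (202, 181), (205, 181), (208, 182), (211, 183), (214, 176), (217, 171), (220, 232), (223, 223)]
```

```bash
python3 -c "
from h import *
print(r.finish_job())"
```

```text
the job is handed in; nothing more can be done
None
```

I loaded both tall capsules into the tube and pressed the stack down to the stop with the packing rod. The rod is back upright in its stand, and I handed the job in at about 31.5 s of the 67 s allowed.

**Pressing:** The stack stopped with the rod's foot at about z = 0.078, as expected for a bottomed-out stack. It did not move further as the push rose to 32 N.

**Last checks:**
- **Rod:** it stands vertical, with shaft and handle both centred at about u = 317 in the scene view, and the gripper is clear of it.
- **Tube:** the bright top face of the stack shows at rows 187–190, where row 188 was predicted for bottomed out.
- **Bystanders:** the wide and short capsules, jug, tamper, cup and look-alikes are where they began, within finder accuracy. The cup reads 4 mm off in height.

**Disagreements:**
- **Finder:** in the last picture it also reported two wrong low-confidence hits at the tube (wide, cup), plus one tall hit at the cup and one jug hit at the mat.
- **Rod lean:** the rod leaned about 2–3° while entering the tube, but hung straight again when lifted out.
- **Last pictures:** my picture views were used up, so I checked the pressed stack and the replaced rod by pixel measurements, not by eye.

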